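Clamp a bearing block and grease its tilted nipple

TASK

Turn the crank of the bench screw clamp clockwise (seen from above) to its stop so that its jaw grips the bearing block, then lift the push grease gun out of its stand and press its coupler squarely onto the block's tilted nipple until it snaps over the nipple's head and sits right down. Keep it pressed home against its spring: the program finishes while the gripper is still holding the gun there. Leave the other things on the table where they are.

Things in the scene. Friction and masses are not known exactly. Their poses are not given: they have to be found in the camera images.
- screw_axis (a point): point on the vertical screw axis of the grey C-shaped clamp fixed to the table (base 200 x 120 x 12 mm, its middle 30 mm from the axis towards the open front; spine at the far end; arm 40 mm wide, 86 to 110 mm above the table), 155 mm above the table, level with the knob's middle. x axis: level, from the open front (towards the robot) to the spine, within 0.3 rad of straight ahead; z up
- crank_knob (a point): middle of the upright, freely spinning wooden knob at the end of the clamp's crank: 18 mm across, 134 to 176 mm above the table, 40 mm from the screw axis; the flat crank arm under it ends 133 mm above the table. Can be pinched from above and led round the screw axis without turning the tool
- crank (a joint): crank angle, rad, growing clockwise seen from above (0 to 8.4, hard stop); starts between 0 and 2. Each rad lowers the jaw (round steel pad, 38 mm across, on the screw axis) by 1.91 mm; it meets the block at about 6.5 rad, then its pad yields at 5 N per mm, about 18 N at the stop. Some 3 to 4 N on the knob turns it; it stays where it is left
- block: dark steel bearing block, 120 x 46 x 36 mm, about 0.8 kg, lying loose on the clamp base with its rear half under the jaw; origin under its middle, x along its length from the nipple end (towards the robot) to the end under the jaw, z up
- jaw: clamp's jaw; origin in the middle of the jaw pad's underside as it is while the pad is not compressed
- nipple: brass button-head nipple on a round steel boss (24 mm across) on the front end of the block, axis tilted 25 degrees from vertical towards that end (-x of the block). Origin: middle of the boss's flat top, 46 mm above the block's underside; z along the nipple's axis, outward. Neck 10 mm across; head 16 mm across at 13 to 14 mm from the origin, tapering to 9 mm at its top, 20 mm from the origin
- grease_gun: push grease gun, 121 mm long, 0.2 to 0.3 kg, upright in its stand. Origin: middle of the open mouth of its coupler, at the lower end; z along the gun to the other end. Steel coupler bell 30 mm across, 20 mm inside, 24 mm long; barrel 24 mm across to 60 mm; black square rubber grip 26 x 26 mm (sides along x and y) from 60 to 115 mm; cap 28 mm across. Its turn about its own axis does not matter
- plunger (a joint): spring plunger in the gun's coupler, how far it is pushed in, m (0 to 0.009), 1.8 N per mm. Four sprung catches 7 mm inside the mouth snap over the nipple's head under about 10 N; the plunger, 13 mm inside the mouth, is then in by about 0.001, and by 0.007 (13 N) when the mouth sits on the boss, which stops it
- stand: turned wooden stand of the gun: foot 72 mm across, cup 44 mm across outside, 34 mm inside, 40 mm high, inner floor 6 mm above the table; fixed; origin under its middle
- mallet: mallet, white plastic head, 270 mm wooden handle, lying; bystander
- beveller: edge beveller with a dark wooden handle, 160 mm long, lying; bystander
- rivet_tin: closed round aluminium tin, 52 mm across, 36 mm high, origin under its middle; bystander
- stamp: plain steel stamping punch standing upright, 18 mm across, 65 mm high, origin under its middle; bystander
- dye_jar: amber glass jar with a black cap, 56 mm across, 70 mm high; bystander
- dog: marble weight, 90 x 50 x 25 mm; bystander
There are look-alikes about, which are no part of the job. Leave any yellow look-alike of the part that bears screw_axis alone.

How it is judged:
On the way, in this order (a step that is already met when the one before it is completed fails the run):
1. the clamp's jaw grips the bearing block (over 10 N) (contact force between jaw and block above 10 N), for 0.2 s.
2. the coupler has snapped squarely over the nipple's head (mouth within 5.5 mm of the boss), with the block still clamped (x of grease_gun in the frame of nipple between -0.0035 and 0.0035 m and y of grease_gun in the frame of nipple between -0.0035 and 0.0035 m and z of grease_gun in the frame of nipple between -0.004 and 0.0055 m and angle between the z axis of grease_gun and the z axis of nipple, either way round below 0.13 rad and contact force between jaw and block above 10 N), for 0.1 s.
At the end, for the whole second after the job is handed in: The jaw presses on the block with over 10 N; the coupler is square on the nipple (axes within 0.13 rad, mouth centred within 3.5 mm on each axis) and pressed home (mouth within 3 mm of the boss, plunger pushed in over 4.5 mm), and the gripper's fingers still hold the gun with over 3 N (contact force between jaw and block above 10 N and x of grease_gun in the frame of nipple between -0.0035 and 0.0035 m and y of grease_gun in the frame of nipple between -0.0035 and 0.0035 m and z of grease_gun in the frame of nipple between -0.004 and 0.003 m and angle between the z axis of grease_gun and the z axis of nipple, either way round below 0.13 rad and value of joint plunger above 0.0045 m and contact force between the fingers and grease_gun above 3 N); the arm keeps its last pose, push and grip.
It fails at once if a bystander is displaced by more than 30 mm (distance of any of mallet, beveller, rivet_tin, stamp, dye_jar, dog from where it was at the start of the episode above 0.03 m).
It also fails if it takes over 62 s, if anything falls off the work surface, if the arm or the gripper's body presses on something with over 40 N, if the wrist force passes 120 N, or if a joint passes its speed limit or range.

ROBOT

A 6-joint arm with a two-finger parallel gripper is mounted at the origin on the work surface. World frame = base frame: x ahead of the robot, y to its left, z up, the work surface at z = 0. Lengths are in m, angles in rad, forces in N, time in s.
With the tool pointing down it reaches from about 0.275 to 0.825 m from the base axis. Payload 5.2 kg.
Tool frame: the origin (TCP) lies where the fingers leave the gripper's body, on its centre line; the fingertips stand 84 mm ahead of it and the grasp point (between the pads) lies 65 mm ahead of it; z points along the fingers, y is the line along which they close (so a half turn about z gives the same grasp; the last joint's range is limited). The gripper opens to 93 mm and grips with 3 to 60 N. Pads are 15 mm wide; open, the fingers measure 128 mm over their backs; the gripper's body (75 mm by 188 mm) begins 65 mm behind the grasp point.
Start: joints at [-1.505, 0.259, 1.535, -0, 1.348, -0.203], TCP at [0.146, -0.53, 0.303] pointing down, gripper open.
Joint ranges: [-3.14, 3.14], [-0.91, 2.08], [0.19, 2.58], [-1.22, 4.36], [0.22, 2.71], [-3.12, 3.12]. Speed limits (rad/s): [2.57, 2.57, 3.14, 3.14, 3.14, 3.14].

INTERFACE

Orientations are given as a unit quaternion [w, x, y, z].
In Python, from cell import robot, cams gives the robot as it stands. The module is installed in compiled form; this text tells all that it offers.
- The arm moves only by the tool carry_out, never from a script. Its argument "steps" is a list of rows, each a list of 7 numbers: the shift along the world's x, y, z each as a share of 0.06 m, from -1 to 1, then the turn, a rotation vector about the world's x, y, z each as a share of 6 degrees, from -1 to 1, then the opening in per cent of the stroke, from 0 (shut) to 100 (fully open). A call has 1 to 20 rows; each row shifts and turns the commanded pose from where the row before left it; what a row does not reach is not made up. A row lasts 1/8 s, in which the tool goes at most 62.5 mm and 10.7 degrees, less where a joint would pass 70% of its speed; a pose out of reach is approached as far as the arm can. A call with a number of a shift or a turn outside -1 to 1 is refused whole. A call with a gripper value outside its range is refused whole. The fingers move at their own pace and stop on an object; "grip_force" is the grip in N (left out, the last holds). Time passes only in rows, so rows that do not move let the fingers close. It gives the time, the measured TCP pose, the force, the opening and the grip force at its end, in the units of the state.
- robot.get_obs(): the state, without advancing time (a new reading comes with each control period).
- cams.camera(name): name is "scene" or "top" or "wrist"; returns the picture (420x560x3 uint8, blue, green, red); there is no depth.
- cams.camera_params(name): a dict with "fx", "fy", "cx", "cy" (pixels), "xyz" and "orientation" of the camera in the world. Camera axes: x right, y up, looking along -z (the intrinsics and any distortion apply to the point x, -y, -z); pixel columns grow to the right and rows downward; lengths in m; the calibration is good to about 2 mm. A picture is of the moment at which its call begins: read the wrist's pose just before it. camera_params takes no time and is no camera call; for the wrist camera it gives the pose at the moment of the call.
- robot.hand_in(): hands the job in; it is judged then, once.
The state is a dict: "time": time; "joint_pos": joint angles; "qvel": joint speeds; "effort": joint torques, N m; "tcp_pos": TCP position; "eef_rot": TCP orientation; "wrist_force": force on the tool from outside, world axes, zero at the start; "torque": the same for the moment, N m; "gripper_width": finger opening in m; "gripper_force": force on a finger pad.
Only numpy, scipy, OpenCV 4.12 (cv2) and the standard library are available. Lean on these libraries where they do the work, as an engineer would, in place of code of your own. Each camera call takes 0.05 s, during which the arm holds its last target. There are 200 camera calls.

## Working session

There is one attempt and no reset: what is moved stays moved. The work goes in short steps, Python scripts to look and compute and a tool call to move; the robot and the scene stay as the last step left them, time stands still between calls to the robot, and variables do not carry over. Pictures are saved under pics/ and viewed, at most 10 in all, crops included, and the job is handed in when it is done.

Besides the shell and the picture viewer there is one more tool, called after "Emit:" in YAML: its name, and indented under it one key for each argument. carry_out: Moves the arm, as the interface text tells. Its arguments: {"type":"object","properties":{"steps":{"type":"array","items":{"type":"array","items":{"type":"number"}}},"grip_force":{"type":"number"}},"required":["steps"]}

```bash
mkdir -p pics
python3 - <<'E'
from cell import robot, cams
import cv2,numpy as np
a=cams.camera("scene");b=cams.camera("top")
cv2.imwrite("pics/s.png",a);cv2.imwrite("pics/t.png",b)
for n in("scene","top","wrist"):print(n,cams.camera_params(n))
print(robot.get_obs())
E
```

```text
scene {'fx': 431.43111028626305, 'fy': 431.43111028626305, 'cx': 275.49866748187867, 'cy': 208.00956812991612, 'xyz': array([ 1.3346817 , -0.12193192,  0.86092279]), 'orientation': array([0.68219804, 0.31566621, 0.27452028, 0.59966599])}
top {'fx': 460.72916725946726, 'fy': 460.72916725946726, 'cx': 278.97678247640215, 'cy': 211.82552005750193, 'xyz': array([ 0.2365516 , -0.01110978,  1.508741  ]), 'orientation': array([ 0.71017649,  0.05977865, -0.06668366, -0.69830449])}
wrist {'fx': 318.98194890350413, 'fy': 318.98194890350413, 'cx': 280.5313515519954, 'cy': 208.7185893184091, 'xyz': array([ 0.22128919, -0.51056609,  0.38365944]), 'orientation': array([ 0.78786144, -0.10997155,  0.08475933, -0.59999705])}
{'time': 0.1, 'joint_pos': array([-1.50479009e+00,  2.59242829e-01,  1.53593749e+00, -2.24176666e-05,
        1.34801104e+00, -2.02775327e-01]), 'qvel': array([ 5.63538307e-04, -1.41574272e-03, -3.08810458e-03, -9.73418546e-05,
       -1.05428378e-04,  2.14787155e-04]), 'effort': array([ 1.29561206e-03, -4.38209009e+01, -2.84643656e+01,  7.19495444e-02,
        3.62584961e-02, -4.66028223e-05]), 'tcp_pos': array([ 0.14606247, -0.52988901,  0.30202994]), 'eef_rot': array([-7.98230152e-04,  9.90982492e-01,  1.33989031e-01,  4.37164160e-05]), 'wrist_force': array([-0.39172225, -0.28226247, -0.2398235 ]), 'torque': array([0.02897208, 0.01663161, 0.0041017 ]), 'gripper_force': 0.0, 'gripper_width': 0.09295416849965381}
```

View pics/s.png

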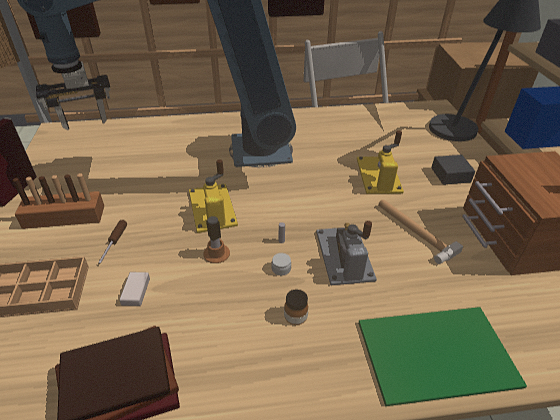

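View pics/t.png

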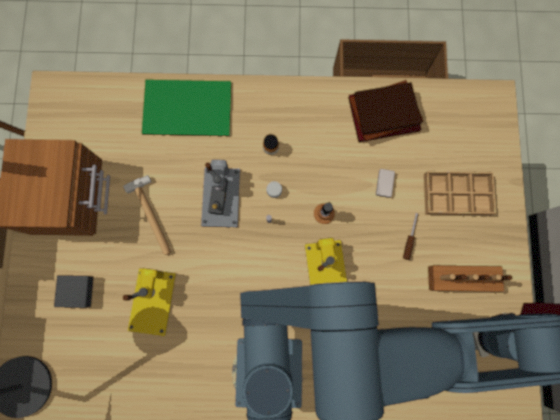

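Scene: the grey clamp is at (345,250), and at (220,190) in the top view. Its knob is at scene (367,229) / top (209,167). The gun in its stand is at scene (214,240) / top (325,212).
Candidates for the clamp are grey at scene (345,250), yellow at (212,205) and yellow at (383,170). I choose grey. The only gun candidate is (214,240); the yellow clamps' knobs at (220,168) and (398,138) are look-alikes of the crank knob. I'll check this in one close crop.

```bash
cat > h.py <<'E'
import numpy as np,cv2
from scipy.spatial.transform import Rotation as R
from cell import robot,cams
def q2R(q): return R.from_quat([q[1],q[2],q[3],q[0]]).as_matrix()
def ray(p,uv):
    d=np.array([(uv[0]-p['cx'])/p['fx'],-(uv[1]-p['cy'])/p['fy'],-1.]);d=q2R(p['orientation'])@d
    return np.array(p['xyz']),d/np.linalg.norm(d)
def onz(p,uv,z):
    o,d=ray(p,uv);return o+d*(z-o[2])/d[2]
def proj(p,X):
    c=q2R(p['orientation']).T@(np.array(X)-p['xyz']);return np.array([p['cx']-p['fx']*c[0]/c[2],p['cy']+p['fy']*c[1]/c[2]])
def tri(rays):
    A=0;b=0
    for o,d in rays:
        M=np.eye(3)-np.outer(d,d);A=A+M;b=b+M@o
    return np.linalg.solve(A,b)
def st():
    o=robot.get_obs();r=q2R(o['eef_rot'])
    print('t',round(o['time'],2),'tcp',o['tcp_pos'].round(4),'z',r[:,2].round(3),'y',r[:,1].round(3),'F',o['wrist_force'].round(1),'w',round(o['gripper_width'],4),'gf',round(o['gripper_force'],1),'q',o['joint_pos'].round(2))
    return o
E
python3 - <<'E'
from h import *
s=cv2.imread("pics/s.png");t=cv2.imread("pics/t.png")
a=cv2.resize(s[205:295,300:400],(400,360),interpolation=2);b=cv2.resize(t[145:235,180:280],(400,360),interpolation=2)
c=cv2.resize(s[200:275,180:263],(400,360)[:2],interpolation=2)
cv2.imwrite("pics/c.png",np.hstack([a,b]))
ps,pt=cams.camera_params("scene"),cams.camera_params("top")
print('knob',onz(pt,(209,167),.155),'axis',onz(pt,(219,165),.155),'clamp mid',onz(pt,(221,196),.012))
print('gun cap',tri([ray(pt,(326,208)),ray(ps,(213,220))]),'stand',onz(pt,(325,214),0.01),onz(ps,(217,253),0.005))
E
```

```text
knob [0.61613238 0.19207747 0.155     ] axis [0.62298965 0.16202857 0.155     ] clamp mid [0.5575284  0.16954243 0.012     ]
gun cap [ 0.50264888 -0.16900132  0.11950988] stand [ 0.50339847 -0.1759346   0.01      ] [ 0.50954475 -0.1705891   0.005     ]
```

View pics/c.png

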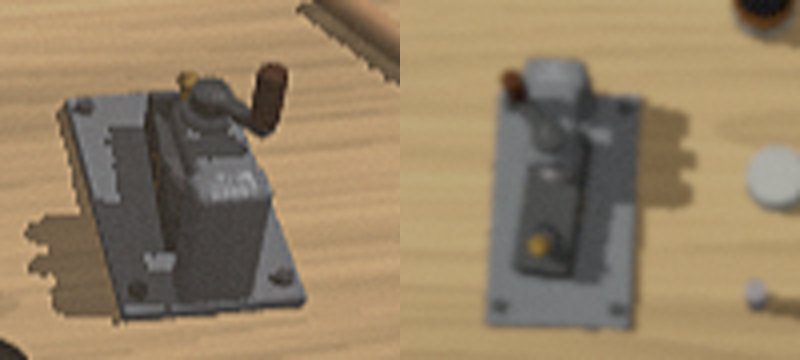

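The crop confirms the choice: grey clamp, crank hub at top (217.5,179.5), knob at top (208,166), brass nipple at top (215,206). First I'll take a close look at the gun with the wrist camera, on the way to the clamp.

Emit:
carry_out:
  steps:
    - [0.7, 1, 0.2, 0, 0, -0.43, 100]
    - [0.7, 1, 0.2, 0, 0, -0.43, 100]
    - [0.7, 1, 0.2, 0, 0, -0.43, 100]
    - [0.7, 1, 0.2, 0, 0, -0.43, 100]
    - [0.7, 1, 0.2, 0, 0, -0.43, 100]
    - [0.7, 1, 0.2, 0, 0, -0.43, 100]
    - [0, 0, 0, 0, 0, 0, 100]
    - [0, 0, 0, 0, 0, 0, 100]

```text
time: 1.1
tcp_pos: [0.3582, -0.227, 0.3631]
eef_rot: [0.0, 1.0, 0.0, -0.0]
wrist_force: [-0.7, -0.1, -0.3]
gripper_width: 0.0927
gripper_force: 0.0
```

Run:
```python
from h import *
o=st();p=cams.camera_params("wrist");i=cams.camera("wrist");cv2.imwrite("pics/w1.png",i)
import pickle;pickle.dump(p,open("w1.pkl","wb"))
print(p['xyz'],ray(p,(280,209))[1])
```

```text
t 1.1 tcp [ 0.3582 -0.227   0.3631] z [-0.001 -0.    -1.   ] y [ 0. -1.  0.] F [-0.7 -0.1 -0.3] w 0.0927 gf 0.0 q [-0.83 -0.01  1.7  -0.    1.45  0.74]
[ 0.43620891 -0.22793659  0.44465647] [-0.27689412  0.0015989  -0.9608991 ]
```

View pics/w1.png

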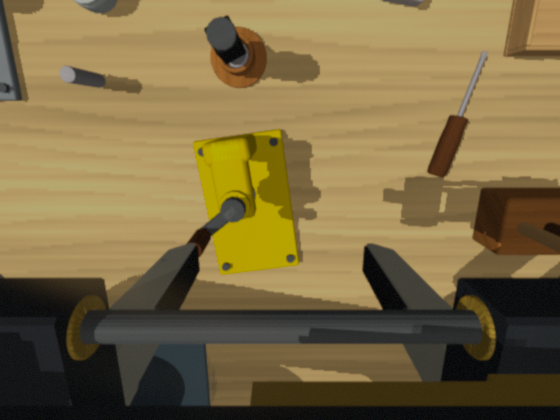

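The gun's cap is at (221,27) in the wrist view, its stand's foot at (239,56). Below it is the yellow look-alike, with its knob at (202,238), which I leave alone. Next is a view from above the grey clamp.

Emit:
carry_out:
  steps:
    - [0.5, 0.92, 0, 0, 0, 0, 100]
    - [0.5, 0.92, 0, 0, 0, 0, 100]
    - [0.5, 0.92, 0, 0, 0, 0, 100]
    - [0.5, 0.92, 0, 0, 0, 0, 100]
    - [0.5, 0.92, 0, 0, 0, 0, 100]
    - [0.5, 0.92, 0, 0, 0, 0, 100]
    - [0.5, 0.92, 0, 0, 0, 0, 100]
    - [0, 0, 0, 0, 0, 0, 100]
    - [0, 0, 0, 0, 0, 0, 100]

```text
time: 2.28
tcp_pos: [0.5675, 0.1553, 0.3623]
eef_rot: [0.001, 1.0, -0.002, -0.001]
wrist_force: [0.4, 0.0, -0.3]
gripper_width: 0.0931
gripper_force: 0.0
```

Run:
```python
from h import *
o=st();p=cams.camera_params("wrist");i=cams.camera("wrist");cv2.imwrite("pics/w2.png",i)
import pickle;pickle.dump(p,open("w2.pkl","wb"))
```

```text
t 2.27 tcp [0.5675 0.1553 0.3623] z [-0.002 -0.001 -1.   ] y [-0.003 -1.     0.001] F [ 0.4  0.  -0.3] w 0.0931 gf 0.0 q [ 0.08  0.3   1.34 -0.    1.51  1.65]
```

View pics/w2.png

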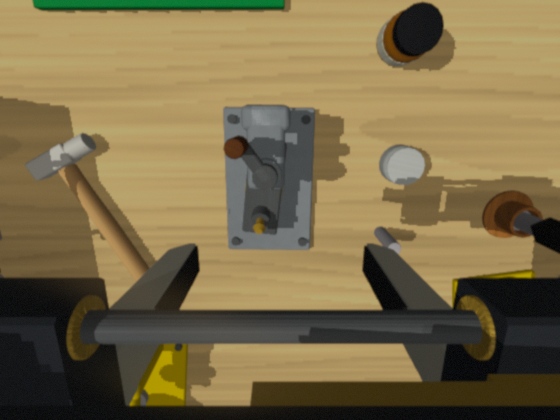

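Knob at (235,147), hub (264,175), nipple (261,226), boss (260,215). The base corners are about (223,107), (315,107), (312,249) and (230,249).

Run:
```python
from h import *
import pickle;p=pickle.load(open("w2.pkl","rb"));i=cv2.imread("pics/w2.png")
cv2.imwrite("pics/w2c.png",cv2.resize(i[95:260,210:330],(436,600),interpolation=2))
hsv=cv2.cvtColor(i,cv2.COLOR_BGR2HSV)
m=((hsv[...,1]<70)&(hsv[...,2]<190)).astype(np.uint8);m[:,:215]=0;m[:,325:]=0;m[:98]=0;m[258:]=0
m=cv2.morphologyEx(m,cv2.MORPH_OPEN,np.ones((5,5)))
c=max(cv2.findContours(m,0,1)[0],key=cv2.contourArea);b=cv2.boxPoints(cv2.minAreaRect(c));print(b)
C=np.array([onz(p,x,.012) for x in b]);print(C.round(4),C.mean(0))
print('knobtop',onz(p,(235,147),.176),'hub',onz(p,(264,175),.14),onz(p,(264,175),.13),'head',onz(p,(260,227),.076))
```

```text
[[223. 105.]
 [314. 105.]
 [314. 249.]
 [223. 249.]]
[[0.6602 0.2279 0.012 ]
 [0.6599 0.1107 0.012 ]
 [0.4595 0.1055 0.012 ]
 [0.46   0.2386 0.012 ]] [0.55989595 0.1706779  0.012     ]
knobtop [0.62160318 0.19173752 0.176     ] hub [0.59173825 0.17003279 0.14      ] [0.58996402 0.1705546  0.13      ] head [0.51631876 0.17937741 0.076     ]
```

View pics/w2c.png

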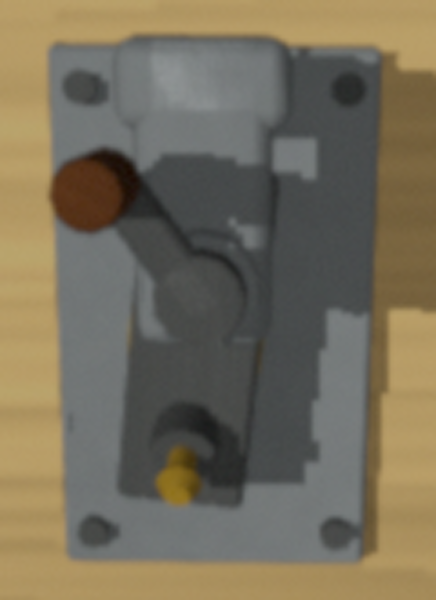

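Run:
```python
from h import *
import pickle;p=pickle.load(open("w2.pkl","rb"))
f=lambda c:(210+c[0]/3.633,95+c[1]/3.636)
C=np.array([onz(p,f(x),.012) for x in [(52,45),(380,47),(362,560),(70,560)]]);print(C.round(4),C.mean(0))
d=(C[0]+C[1]-C[2]-C[3])/2;d/=np.linalg.norm(d);ax=C.mean(0)+.03*d;print('dir',d,'axis',ax)
k=onz(p,f((90,192)),.176);print('knob',k,k-ax,np.linalg.norm((k-ax)[:2]))
h=onz(p,f((200,300)),.135);print('hub',h,k-h,np.linalg.norm((k-h)[:2]))
B=[onz(p,f(x),.048) for x in [(122,493),(240,507)]];print('front edge',B);n=onz(p,f((178,482)),.058+.02*np.cos(.436));print('headtop',n)
e=B[1]-B[0];print('front yaw',np.arctan2(-e[0],-e[1]) ,np.linalg.norm(e))
g=pickle.load(open("w1.pkl","rb"));print('gun cap',onz(g,(221,27),.127),'stand',onz(g,(239,56),.005))
```

```text
[[0.6573 0.2264 0.012 ]
 [0.6563 0.1099 0.012 ]
 [0.4595 0.1119 0.012 ]
 [0.4599 0.2294 0.012 ]] [0.5582513  0.16938003 0.012     ]
dir [ 0.99991715 -0.0128723   0.        ] axis [0.58824882 0.16899386 0.012     ]
knob [0.6209466  0.19195363 0.176     ] [0.03269778 0.02295977 0.164     ] 0.039953670322443846
hub [0.58836567 0.16930761 0.135     ] [0.03258092 0.02264602 0.041     ] 0.03967818858330653
front edge [array([0.50154453, 0.2030292 , 0.048     ]), array([0.49599175, 0.16028043, 0.048     ])]
headtop [0.51564087 0.18060987 0.07612896]
front yaw 0.1291701176323979 0.04310790286875326
gun cap [ 0.51329839 -0.17487042  0.127     ] stand [ 0.5102257  -0.17551376  0.005     ]
```

Emit:
carry_out:
  steps:
    - [0.45, 0.3, 0, 0, 0, 0, 100]
    - [0.45, 0.3, 0, 0, 0, 0, 100]
    - [0, 0, -0.6, 0, 0, 0, 100]
    - [0, 0, -0.6, 0, 0, 0, 100]
    - [0, 0, -0.6, 0, 0, 0, 100]
    - [0, 0, -0.37, 0, 0, 0, 100]
    - [0, 0, 0, 0, 0, 0, 100]
    - [0, 0, 0, 0, 0, 0, 100]

```text
time: 3.32
tcp_pos: [0.6219, 0.192, 0.2348]
eef_rot: [-0.0, 1.0, -0.002, 0.001]
wrist_force: [-0.2, 0.2, 0.5]
gripper_width: 0.0929
gripper_force: 0.0
```

Emit:
carry_out:
  steps:
    - [0, 0, 0, 0, 0, 0, 0]
    - [0, 0, 0, 0, 0, 0, 0]
    - [0, 0, 0, 0, 0, 0, 0]
    - [0, 0, 0, 0, 0, 0, 0]
    - [0, 0, 0, 0, 0, 0, 0]
    - [0, 0, 0, 0, 0, 0, 0]
  grip_force: 20

```text
time: 4.08
tcp_pos: [0.6212, 0.1934, 0.2331]
eef_rot: [-0.0, 1.0, -0.001, -0.0]
wrist_force: [0.2, -0.5, -0.5]
gripper_width: 0.0375
gripper_force: 0.0
```

Run:
```python
from h import *
o=st();c=np.array([.5883,.1692])
a0=np.arctan2(*(o['tcp_pos'][:2]-c)[::-1]);print(a0)
# clockwise path: 12 deg steps around circle of 40 mm
def pos(a):return c+.04*np.array([np.cos(a),np.sin(a)])
s=np.deg2rad(12);prev=o['tcp_pos'][:2];rows=[]
acc=prev.copy()
for k in range(1,41):
    d=np.round((pos(a0-k*s)-acc)/.06,2);acc=acc+d*.06;rows.append([d[0],d[1]])
print(rows)
```

```text
t 4.08 tcp [0.6212 0.1934 0.2331] z [-0.  0. -1.] y [-0.001 -1.    -0.   ] F [ 0.2 -0.5 -0.5] w 0.0375 gf 0.0 q [0.13 0.49 1.37 0.   1.28 1.7 ]
0.633755013640567
[[np.float64(0.06), np.float64(-0.13)], [np.float64(0.04), np.float64(-0.13)], [np.float64(0.02), np.float64(-0.14)], [np.float64(-0.02), np.float64(-0.14)], [np.float64(-0.04), np.float64(-0.13)], [np.float64(-0.07), np.float64(-0.12)], [np.float64(-0.09), np.float64(-0.11)], [np.float64(-0.11), np.float64(-0.08)], [np.float64(-0.13), np.float64(-0.06)], [np.float64(-0.14), np.float64(-0.03)], [np.float64(-0.13), np.float64(0.0)], [np.float64(-0.14), np.float64(0.03)], [np.float64(-0.13), np.float64(0.06)], [np.float64(-0.11), np.float64(0.08)], [np.float64(-0.1), np.float64(0.1)], [np.float64(-0.07), np.float64(0.12)], [np.float64(-0.04), np.float64(0.13)], [np.float64(-0.02), np.float64(0.14)], [np.float64(0.02), np.float64(0.14)], [np.float64(0.04), np.float64(0.13)], [np.float64(0.07), np.float64(0.13)], [np.float64(0.09), np.float64(0.1)], [np.float64(0.12), np.float64(0.08)], [np.float64(0.12), np.float64(0.06)], [np.float64(0.14), np.float64(0.03)], [np.float64(0.14), np.float64(0.0)], [np.float64(0.13), np.float64(-0.03)], [np.float64(0.13), np.float64(-0.05)], [np.float64(0.12), np.float64(-0.09)], [np.float64(0.09), np.float64(-0.1)], [np.float64(0.07), np.float64(-0.12)], [np.float64(0.04), np.float64(-0.13)], [np.float64(0.02), np.float64(-0.14)], [np.float64(-0.02), np.float64(-0.14)], [np.float64(-0.04), np.float64(-0.13)], [np.float64(-0.07), np.float64(-0.12)], [np.float64(-0.09), np.float64(-0.11)], [np.float64(-0.11), np.float64(-0.08)], [np.float64(-0.13), np.float64(-0.06)], [np.float64(-0.14), np.float64(-0.03)]]
```

Emit:
carry_out:
  steps:
    - [0, 0, 0, 0, 0, 0, 0]
    - [0, 0, 0, 0, 0, 0, 0]
    - [0, 0, 0, 0, 0, 0, 0]
    - [0, 0, 0, 0, 0, 0, 0]

```text
time: 4.58
tcp_pos: [0.6213, 0.1936, 0.2332]
eef_rot: [-0.0, 1.0, -0.001, 0.0]
wrist_force: [1.3, 1.8, -0.1]
gripper_width: 0.0175
gripper_force: 20.0
```

Emit:
carry_out:
  steps:
    - [0.06, -0.13, 0, 0, 0, 0, 0]
    - [0.04, -0.13, 0, 0, 0, 0, 0]
    - [0.02, -0.14, 0, 0, 0, 0, 0]
    - [-0.02, -0.14, 0, 0, 0, 0, 0]
    - [-0.04, -0.13, 0, 0, 0, 0, 0]
    - [-0.07, -0.12, 0, 0, 0, 0, 0]
    - [-0.09, -0.11, 0, 0, 0, 0, 0]
    - [-0.11, -0.08, 0, 0, 0, 0, 0]

```text
time: 5.58
tcp_pos: [0.6075, 0.1354, 0.2331]
eef_rot: [-0.001, 1.0, -0.001, -0.001]
wrist_force: [-1.0, 9.4, 0.2]
gripper_width: 0.0176
gripper_force: 20.0
```

Run:
```python
from h import *
o=st();v=o['tcp_pos'][:2]-[.5883,.1692];print(np.arctan2(v[1],v[0]),np.linalg.norm(v))
```

```text
t 5.58 tcp [0.6075 0.1354 0.2331] z [-0.001  0.003 -1.   ] y [-0.001 -1.    -0.003] F [-1.   9.4  0.2] w 0.0176 gf 20.0 q [0.04 0.44 1.45 0.   1.26 1.61]
-1.053907325394629 0.03892302973702439
```

Emit:
carry_out:
  steps:
    - [-0.13, -0.04, 0, 0, 0, 0, 0]
    - [-0.14, -0.02, 0, 0, 0, 0, 0]
    - [-0.13, 0, 0, 0, 0, 0, 0]
    - [-0.14, 0.03, 0, 0, 0, 0, 0]
    - [-0.13, 0.06, 0, 0, 0, 0, 0]
    - [-0.11, 0.08, 0, 0, 0, 0, 0]
    - [-0.1, 0.1, 0, 0, 0, 0, 0]
    - [-0.07, 0.12, 0, 0, 0, 0, 0]

```text
time: 6.58
tcp_pos: [0.5521, 0.1535, 0.2332]
eef_rot: [0.001, 1.0, -0.001, 0.001]
wrist_force: [5.6, -0.1, -4.7]
gripper_width: 0.0172
gripper_force: 20.0
```

Emit:
carry_out:
  steps:
    - [-0.04, 0.13, 0, 0, 0, 0, 0]
    - [-0.02, 0.14, 0, 0, 0, 0, 0]
    - [0.02, 0.14, 0, 0, 0, 0, 0]
    - [0.04, 0.13, 0, 0, 0, 0, 0]
    - [0.07, 0.13, 0, 0, 0, 0, 0]
    - [0.09, 0.1, 0, 0, 0, 0, 0]
    - [0.12, 0.08, 0, 0, 0, 0, 0]

```text
time: 7.45
tcp_pos: [0.5681, 0.2057, 0.2331]
eef_rot: [0.0, 1.0, -0.001, -0.001]
wrist_force: [-1.5, -5.5, 0.0]
gripper_width: 0.0176
gripper_force: 20.0
```

Run:
```python
from h import *
o=st();v=o['tcp_pos'][:2]-[.5883,.1707];print(np.arctan2(v[1],v[0]),np.linalg.norm(v))
```

```text
t 7.45 tcp [0.5681 0.2057 0.2331] z [-0.002 -0.    -1.   ] y [-0.001 -1.     0.   ] F [-1.5 -5.5  0. ] w 0.0176 gf 20.0 q [ 0.16  0.41  1.5  -0.    1.24  1.73]
2.0940413902257324 0.040381041232783965
```

Emit:
carry_out:
  steps:
    - [0.12, 0.06, 0, 0, 0, 0, 0]
    - [0.14, 0.03, 0, 0, 0, 0, 0]
    - [0.14, 0, 0, 0, 0, 0, 0]
    - [0.13, -0.03, 0, 0, 0, 0, 0]
    - [0.13, -0.05, 0, 0, 0, 0, 0]
    - [0.12, -0.09, 0, 0, 0, 0, 0]
    - [0.09, -0.1, 0, 0, 0, 0, 0]
    - [0.07, -0.12, 0, 0, 0, 0, 0]

```text
time: 8.45
tcp_pos: [0.6249, 0.1876, 0.2331]
eef_rot: [-0.001, 1.0, -0.001, -0.0]
wrist_force: [-5.5, 1.4, 3.0]
gripper_width: 0.0174
gripper_force: 20.0
```

Run:
```python
from h import *
o=st();v=o['tcp_pos'][:2]-[.5883,.1707];print(np.arctan2(v[1],v[0]),np.linalg.norm(v))
```

```text
t 8.45 tcp [0.6249 0.1876 0.2331] z [-0.001  0.001 -1.   ] y [-0.001 -1.    -0.001] F [-5.5  1.4  3. ] w 0.0174 gf 20.0 q [0.12 0.49 1.37 0.   1.29 1.69]
0.43294008786984156 0.040326410999870235
```

Now small groups of rows, watching for the stop.

Emit:
carry_out:
  steps:
    - [0.03, -0.13, 0, 0, 0, 0, 0]
    - [0.01, -0.14, 0, 0, 0, 0, 0]
    - [-0.02, -0.14, 0, 0, 0, 0, 0]

```text
time: 8.82
tcp_pos: [0.6275, 0.1679, 0.2334]
eef_rot: [-0.006, 1.0, -0.001, 0.003]
wrist_force: [5.3, 35.8, -5.2]
gripper_width: 0.0177
gripper_force: 20.0
```

Emit:
carry_out:
  steps:
    - [-0.04, -0.13, 0, 0, 0, 0, 0]
    - [-0.07, -0.12, 0, 0, 0, 0, 0]

```text
time: 9.07
tcp_pos: [0.6197, 0.158, 0.2331]
eef_rot: [-0.01, 1.0, 0.001, 0.002]
wrist_force: [1.5, 39.8, -5.3]
gripper_width: 0.0363
gripper_force: 20.0
```

Run:
```python
from h import *
o=st();v=o['tcp_pos'][:2]-[.5883,.1707];print(np.arctan2(v[1],v[0]),np.linalg.norm(v))
```

```text
t 9.07 tcp [0.6197 0.158  0.2331] z [ 0.004  0.02  -1.   ] y [ 0.001 -1.    -0.02 ] F [ 1.5 39.8 -5.3] w 0.0363 gf 20.0 q [0.07 0.46 1.41 0.02 1.26 1.63]
-0.384591831413476 0.033905071207199
```

The stop is reached (36 N against the knob). I release, rise and move back to look at the block.

Emit:
carry_out:
  steps:
    - [0.06, 0.2, 0, 0, 0, 0, 100]
    - [0, 0, 0, 0, 0, 0, 100]
    - [0, 0, 0, 0, 0, 0, 100]
    - [0, 0, 0, 0, 0, 0, 100]
    - [0, 0, 0, 0, 0, 0, 100]

```text
time: 9.7
tcp_pos: [0.6232, 0.1589, 0.2333]
eef_rot: [0.0, 1.0, -0.001, 0.0]
wrist_force: [0.4, 0.2, -0.1]
gripper_width: 0.0816
gripper_force: 0.0
```

Emit:
carry_out:
  steps:
    - [0, 0, 0.5, 0, 0, 0, 100]
    - [0, 0, 0.8, 0, 0, 0, 100]
    - [-0.4, 0, 0.4, 0, 0, 0, 100]
    - [-0.4, 0, 0, 0, 0, 0, 100]
    - [-0.4, 0, 0, 0, 0, 0, 100]
    - [0, 0, 0, 0, 0, 0, 100]
    - [0, 0, 0, 0, 0, 0, 100]

```text
time: 10.58
tcp_pos: [0.5516, 0.1595, 0.3354]
eef_rot: [0.0, 1.0, -0.001, 0.001]
wrist_force: [-0.1, -0.2, 0.0]
gripper_width: 0.0927
gripper_force: 0.0
```

Run:
```python
from h import *
o=st();p=cams.camera_params("wrist");i=cams.camera("wrist");cv2.imwrite("pics/w3.png",i)
import pickle;pickle.dump(p,open("w3.pkl","wb"))
h,t=[proj(p,x) for x in ((.515,.18,.06),(.65,.17,.05))];print(h,t,proj(p,(.5883,.17,.135)))
r0=int(min(h[1],t[1]))-20;r1=int(max(h[1],t[1]))+45;c0=int(h[0])-60
cr=i[max(r0,0):r1,c0:c0+120];print(max(r0,0),c0,cr.shape);f=min(800/120,600/cr.shape[0]);print(f)
cv2.imwrite("pics/w3c.png",cv2.resize(cr,None,fx=f,fy=f,interpolation=2))
```

```text
t 10.57 tcp [0.5516 0.1595 0.3354] z [ 0.001 -0.    -1.   ] y [-0.002 -1.     0.   ] F [-0.1 -0.2  0. ] w 0.0927 gf 0.0 q [ 0.09  0.28  1.42 -0.    1.44  1.66]
[262.38836419 219.11660767] [269.93563329  98.21698433] [267.59837619 166.15871395]
78 202 (186, 120, 3)
3.225806451612903
```

View pics/w3c.png

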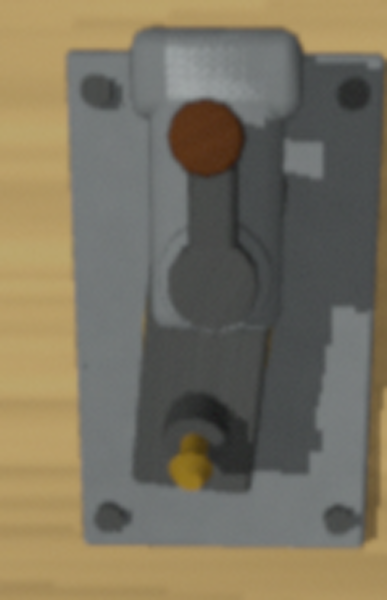

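The jaw is down, the knob points to the spine, out of the gun's way, and the nipple head is at about (190,467) in the crop. Next I measure the nipple and block yaw.

```bash
cat > nip.py <<'E'
from h import *
import pickle
def nip(i,p,guess=(.515,.18,.07),yaw=-.12,show=True):
    hsv=cv2.cvtColor(i,cv2.COLOR_BGR2HSV);g=proj(p,guess)
    m=((hsv[...,0]>14)&(hsv[...,0]<32)&(hsv[...,1]>150)).astype(np.uint8)
    yy,xx=np.indices(m.shape);m[np.hypot(xx-g[0],yy-g[1])>16]=0
    ys=np.where(m.any(1))[0];rows=[(y,np.where(m[y])[0].min(),np.where(m[y])[0].max()) for y in ys]
    w=max(b-a for _,a,b in rows);W=[r for r in rows if r[2]-r[1]>=w-.5]
    v=np.mean([r[0] for r in W]);u=np.mean([(r[1]+r[2])/2 for r in W])
    print([(int(y),int(a),int(b)) for y,a,b in rows],u,v)
    f=np.array([np.cos(yaw),np.sin(yaw),0]);s,c=np.sin(np.radians(25)),np.cos(np.radians(25))
    A=onz(p,(u,v),.0702);print('ring->origin',A+f*.0135*s)
    B=onz(p,(u,ys.max()+.5),.0742);print('low->origin',B+f*.0125)
E
python3 - <<'E'
from nip import *
for n in '23':
    nip(cv2.imread(f"pics/w{n}.png"),pickle.load(open(f"w{n}.pkl","rb")))
p=pickle.load(open("w3.pkl","rb"));F=lambda c:(202+c[0]/3.2258,78+c[1]/3.2258)
B=[onz(p,F(x),.048) for x in [(135,478),(247,491)]];print(B,(B[0]+B[1])/2);e=B[1]-B[0];print('yaw',-np.arctan2(-e[0],-e[1]),np.linalg.norm(e))
C=[onz(p,F(x),.012) for x in [(68,50),(383,55),(362,547),(85,545)]];print(np.mean(C,0))
# block side edges at z=.048
for a,b in [((148,325),(135,478)),((270,330),(247,491))]:
    d=onz(p,F(a),.048)-onz(p,F(b),.048);print('side yaw',np.arctan2(d[1],d[0]))
E
```

```text
[(218, 259, 260), (219, 257, 262), (220, 257, 262), (221, 257, 263), (222, 256, 263), (223, 256, 263), (224, 255, 263), (225, 254, 263), (226, 254, 264), (227, 253, 264), (228, 253, 264), (229, 254, 264), (230, 254, 263), (231, 255, 262), (232, 257, 261)] 258.5 227.5
ring->origin [0.51929392 0.1809654  0.0702    ]
low->origin [0.52092921 0.1800036  0.0742    ]
[(213, 260, 263), (214, 259, 264), (215, 258, 265), (216, 258, 265), (217, 258, 265), (218, 258, 265), (219, 257, 265), (220, 256, 266), (221, 255, 266), (222, 255, 266), (223, 255, 266), (224, 255, 266), (225, 255, 266), (226, 256, 265), (227, 257, 264), (228, 258, 263)] 260.5 223.0
ring->origin [0.51926967 0.18094428 0.0702    ]
low->origin [0.520759  0.1799876 0.0742   ]
[array([0.50212271, 0.20354489, 0.048     ]), array([0.49683288, 0.16111746, 0.048     ])] [0.4994778  0.18233118 0.048     ]
yaw -0.12403940307617775 0.04275591884280792
[0.55787921 0.1700856  0.012     ]
side yaw -0.1131587149252788
side yaw -0.13722803650726625
```

Emit:
carry_out:
  steps:
    - [-0.11, -0.93, 0, 0, 0, 0, 100]
    - [-0.11, -0.93, 0, 0, 0, 0, 100]
    - [-0.11, -0.93, 0, 0, 0, 0, 100]
    - [-0.11, -0.93, 0, 0, 0, 0, 100]
    - [-0.11, -0.93, 0, 0, 0, 0, 100]
    - [-0.11, -0.93, 0, 0, 0, 0, 100]
    - [0, 0, 0, 0, 0, 0, 100]
    - [0, 0, 0, 0, 0, 0, 100]

```text
time: 11.62
tcp_pos: [0.5117, -0.1753, 0.3348]
eef_rot: [-0.0, 1.0, -0.001, -0.0]
wrist_force: [-0.5, 0.9, 0.0]
gripper_width: 0.0932
gripper_force: 0.0
```

Run:
```python
from h import *
o=st();p=cams.camera_params("wrist");i=cams.camera("wrist");cv2.imwrite("pics/w4.png",i)
import pickle;pickle.dump(p,open("w4.pkl","wb"))
c=proj(p,(.512,-.175,.1));print(c);r0,c0=int(c[1])-75,int(c[0])-100
print(r0,c0);cv2.imwrite("pics/w4c.png",cv2.resize(i[r0:r0+150,c0:c0+200],(800,600),interpolation=2))
```

```text
t 11.62 tcp [ 0.5117 -0.1753  0.3348] z [-0.     0.001 -1.   ] y [-0.003 -1.    -0.001] F [-0.5  0.9  0. ] w 0.0932 gf 0.0 q [-0.54  0.22  1.5   0.    1.42  1.04]
[279.55697706 196.4494108 ]
121 179
```

View pics/w4c.png

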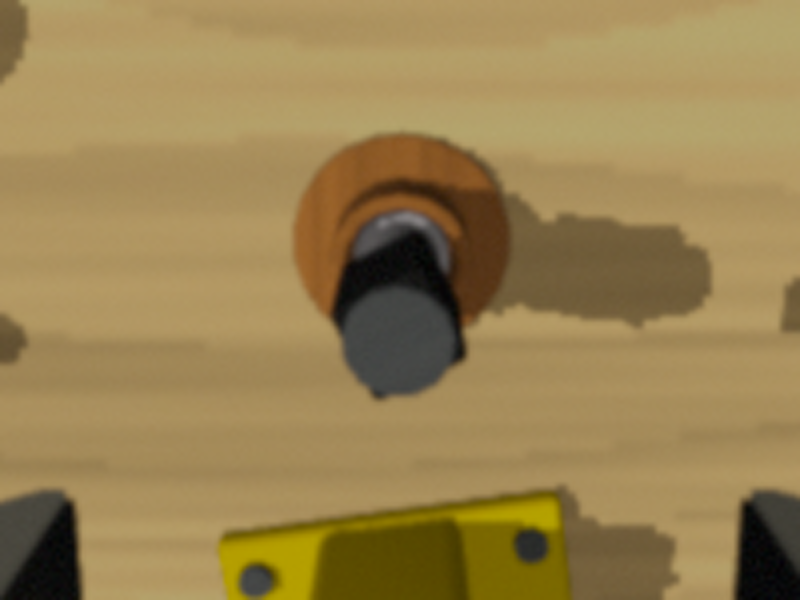

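Run:
```python
from h import *
import pickle;p=pickle.load(open("w4.pkl","rb"));F=lambda c:(179+c[0]/4,121+c[1]/4)
print('cap',onz(p,F((400,340)),.127),'grip',onz(p,F((399,338)),.121),'foot',onz(p,F((402,238)),.004))
print('yellow rear base',onz(p,F((225,535)),.012),onz(p,F((558,490)),.012),'yellow top',onz(p,F((390,525)),.11))
print(onz(pickle.load(open("w1.pkl","rb")),(202,235),.176))
c=[onz(p,F(x),.121) for x in [(335,318),(378,397),(463,358)]];a=c[1]-c[0];b=c[2]-c[1];print(a,b,np.degrees(np.arctan2(a[1],a[0])),np.degrees(np.arctan2(b[1],b[0])))
```

```text
cap [ 0.50938434 -0.17457859  0.127     ] grip [ 0.50821709 -0.17429906  0.121     ] foot [ 0.50993553 -0.17452096  0.004     ]
yellow rear base [ 0.40796797 -0.1133193   0.012     ] [ 0.42435954 -0.22734706  0.012     ] yellow top [ 0.45475777 -0.17166937  0.11      ]
[ 0.3344725  -0.15748231  0.176     ]
[-0.01987548 -0.01010899  0.        ] [ 0.00984429 -0.0205865   0.        ] -153.0413799618435 -64.4432740677379
```

The gun is upright at (0.509,-0.1745) and its square grip is turned about 26°, per the crop corners (335,318), (378,397) and (463,358). I align and descend.

Emit:
carry_out:
  steps:
    - [-0.04, 0.01, 0, 0, 0, 0.88, 100]
    - [0, 0, 0, 0, 0, 0.88, 100]
    - [0, 0, -0.3, 0, 0, 0.88, 100]
    - [0, 0, -0.5, 0, 0, 0.88, 100]
    - [0, 0, -0.5, 0, 0, 0.88, 100]
    - [0, 0, -0.5, 0, 0, 0, 100]
    - [0, 0, -0.5, 0, 0, 0, 100]
    - [0, 0, -0.5, 0, 0, 0, 100]
    - [0, 0, 0, 0, 0, 0, 100]
    - [0, 0, 0, 0, 0, 0, 100]

```text
time: 12.92
tcp_pos: [0.5099, -0.1738, 0.1682]
eef_rot: [0.0, 0.974, 0.228, 0.001]
wrist_force: [0.2, -0.8, 0.1]
gripper_width: 0.0931
gripper_force: 0.0
```

Emit:
carry_out:
  steps:
    - [0, 0, 0, 0, 0, 0, 0]
    - [0, 0, 0, 0, 0, 0, 0]
    - [0, 0, 0, 0, 0, 0, 0]
    - [0, 0, 0, 0, 0, 0, 0]
    - [0, 0, 0, 0, 0, 0, 0]
    - [0, 0, 0, 0, 0, 0, 0]
    - [0, 0, 0, 0, 0, 0, 0]
    - [0, 0, 0, 0, 0, 0, 0]
    - [0, 0, 0, 0, 0, 0, 0]
    - [0, 0, 0, 0, 0, 0, 0]
  grip_force: 45

```text
time: 14.18
tcp_pos: [0.5088, -0.1742, 0.167]
eef_rot: [-0.0, 0.974, 0.228, -0.0]
wrist_force: [-0.4, 1.5, -0.0]
gripper_width: 0.0267
gripper_force: 45.0
```

```bash
python3 -c "
from h import *
st()"
```

```text
t 14.18 tcp [ 0.5088 -0.1742  0.167 ] z [-0.001  0.001 -1.   ] y [ 0.443 -0.896 -0.001] F [-0.4  1.5 -0. ] w 0.0267 gf 45.0 q [-0.54  0.37  1.74  0.    1.03  0.57]
```

Emit:
carry_out:
  steps:
    - [0, 0, 0.3, 0, 0, 0, 0]
    - [0, 0, 0.5, 0, 0, 0, 0]
    - [0, 0, 0.7, 0, 0, 0, 0]
    - [0, 0, 0.7, 0, 0, 0, 0]
    - [-0.16, 0.5, 0, 0, 0, -0.7, 0]
    - [-0.16, 0.8, 0, 0, 0, -0.7, 0]
    - [-0.16, 0.8, 0, 0, 0, -0.7, 0]
    - [-0.16, 0.8, 0, 0, 0, -0.7, 0]
    - [-0.16, 0.8, 0, 0, 0, -0.7, 0]
    - [-0.16, 0.8, 0, 0, 0, -0.7, 0]
    - [-0.16, 0.8, 0, 0, 0, -0.7, 0]
    - [-0.16, 0.8, 0, 0, 0, -0.7, 0]
    - [0, 0, 0, 0, 0, 0, 0]
    - [0, 0, 0, -0.1, -0.83, 0, 0]
    - [0, 0, 0, -0.1, -0.83, 0, 0]
    - [0, 0, 0, -0.1, -0.83, 0, 0]
    - [0, 0, 0, -0.1, -0.83, 0, 0]
    - [0, 0, 0, -0.1, -0.83, 0, 0]
    - [0, 0, 0, 0, 0, 0, 0]
    - [0, 0, 0, 0, 0, 0, 0]

```text
time: 16.68
tcp_pos: [0.4324, 0.191, 0.2992]
eef_rot: [0.013, 0.974, -0.062, 0.216]
wrist_force: [0.2, -0.3, -2.5]
gripper_width: 0.0265
gripper_force: 45.0
```

```bash
cat > tgt.py <<'E'
from h import *
O=np.array([.520,.1805,.058]);psi=-.125;L=.161
f=np.array([np.cos(psi),np.sin(psi),0]);yb=np.array([-np.sin(psi),np.cos(psi),0]);a=np.radians(25)
n=-np.sin(a)*f+np.cos(a)*np.array([0,0,1]);xn=np.cross(yb,n)
def rep(O=O):
    o=st();r=q2R(o['eef_rot']);m=o['tcp_pos']+r@[0,0,L]
    v=m-O;print('mouth',m.round(4),'in nipple x,y,z mm',(1e3*np.array([v@xn,v@yb,v@n])).round(1),'tilt err deg',np.degrees(np.arccos(-r[:,2]@n)).round(2),'rotvec need deg',np.degrees(np.cross(r[:,2],-n)).round(2))
    return o,m
E
python3 - <<'E'
from tgt import *
o,m=rep();g=O+n*.04;print('to 40mm pre, units',((g-m)/.06).round(2),'along n per 10mm',(n*.01/.06).round(3))
p=cams.camera_params("wrist");i=cams.camera("wrist");s=cams.camera("scene")
cv2.imwrite("pics/w5.png",np.hstack([cv2.resize(i,(400,300)),cv2.resize(s[150:300,270:470],(400,300),interpolation=2)]));cv2.imwrite("pics/w5f.png",i)
E
```

```text
t 16.68 tcp [0.4324 0.191  0.2992] z [ 0.419 -0.051 -0.906] y [-0.127 -0.992 -0.002] F [ 0.2 -0.3 -2.5] w 0.0265 gf 45.0 q [ 0.28 -0.04  1.96 -0.22  0.83  2.1 ]
mouth [0.5    0.1828 0.1533] in nipple x,y,z mm [22.  -0.2 94.9] tilt err deg 0.08 rotvec need deg [-0.08  0.   -0.04]
to 40mm pre, units [ 0.05 -0.   -0.98] along n per 10mm [-0.07   0.009  0.151]
```

View pics/w5.png

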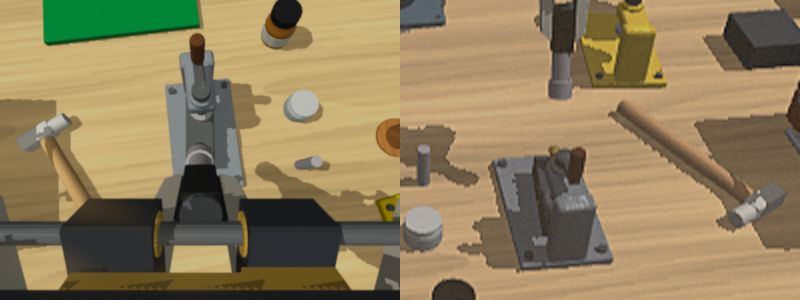

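The gun is held along the tool axis and the coupler is above the nipple. I go to the pre-approach point, then along the nipple's axis.

Emit:
carry_out:
  steps:
    - [0.02, 0, -0.3, 0, 0, 0, 0]
    - [0.02, 0, -0.3, 0, 0, 0, 0]
    - [0.01, 0, -0.28, 0, 0, 0, 0]
    - [0, 0, -0.1, 0, 0, 0, 0]
    - [0, 0, 0, 0, 0, 0, 0]
    - [0, 0, 0, 0, 0, 0, 0]
  grip_force: 60

```text
time: 17.52
tcp_pos: [0.4358, 0.1916, 0.2412]
eef_rot: [0.012, 0.974, -0.062, 0.217]
wrist_force: [0.2, -0.5, -2.9]
gripper_width: 0.026
gripper_force: 60.0
```

Run:
```python
from tgt import *
o,m=rep();print('to 24mm, units',((O+n*.024-m)/.06).round(3))
```

```text
t 17.52 tcp [0.4358 0.1916 0.2412] z [ 0.422 -0.05  -0.905] y [-0.126 -0.992 -0.003] F [ 0.2 -0.5 -2.9] w 0.026 gf 60.0 q [ 0.28  0.03  2.04 -0.27  0.68  2.15]
mouth [0.5037 0.1835 0.0954] in nipple x,y,z mm [ 0.8  0.9 40.9] tilt err deg 0.21 rotvec need deg [-0.11  0.16 -0.06]
to 24mm, units [ 0.104 -0.029 -0.261]
```

Emit:
carry_out:
  steps:
    - [0.05, -0.015, -0.13, 0, 0, 0, 0]
    - [0.05, -0.015, -0.13, 0, 0, 0, 0]
    - [0.035, -0.005, -0.075, 0, 0, 0, 0]
    - [0.035, -0.005, -0.075, 0, 0, 0, 0]
    - [0, 0, 0, 0, 0, 0, 0]
    - [0, 0, 0, 0, 0, 0, 0]

```text
time: 18.27
tcp_pos: [0.4454, 0.1891, 0.2158]
eef_rot: [0.012, 0.974, -0.062, 0.217]
wrist_force: [-0.6, -0.7, -3.4]
gripper_width: 0.0262
gripper_force: 60.0
```

Run:
```python
from tgt import *
o,m=rep();F=o['wrist_force'];print('F nipple frame',[F@xn,F@yb,F@n],'torque',o['torque'])
```

```text
t 18.27 tcp [0.4454 0.1891 0.2158] z [ 0.421 -0.051 -0.906] y [-0.126 -0.992 -0.003] F [-0.6 -0.7 -3.4] w 0.0262 gf 60.0 q [ 0.27  0.08  2.06 -0.28  0.6   2.17]
mouth [0.5132 0.181  0.07  ] in nipple x,y,z mm [-1.1 -0.4 13.8] tilt err deg 0.15 rotvec need deg [-0.1   0.09 -0.05]
F nipple frame [np.float64(-1.8605278318375649), np.float64(-0.7631888065309362), np.float64(-2.8866709513322704)] torque [ 0.05561005  0.49050927 -0.03395334]
```

Emit:
carry_out:
  steps:
    - [0.019, -0.002, -0.03, 0, 0, 0, 0]
    - [0.019, -0.002, -0.03, 0, 0, 0, 0]
    - [0.014, -0.002, -0.03, 0, 0, 0, 0]
    - [0.014, -0.002, -0.03, 0, 0, 0, 0]
    - [0, 0, 0, 0, 0, 0, 0]

```text
time: 18.9
tcp_pos: [0.4496, 0.1887, 0.2085]
eef_rot: [0.012, 0.974, -0.062, 0.217]
wrist_force: [-0.3, 1.4, -1.2]
gripper_width: 0.0261
gripper_force: 60.0
```

Run:
```python
from tgt import *
o,m=rep();F=o['wrist_force'];print('F nipple frame',[F@xn,F@yb,F@n],'torque',o['torque'])
```

```text
t 18.9 tcp [0.4496 0.1887 0.2085] z [ 0.421 -0.051 -0.906] y [-0.126 -0.992 -0.003] F [-0.3  1.4 -1.2] w 0.0261 gf 60.0 q [ 0.26  0.1   2.07 -0.29  0.58  2.17]
mouth [0.5173 0.1805 0.0627] in nipple x,y,z mm [-0.4 -0.3  5.4] tilt err deg 0.16 rotvec need deg [-0.11  0.1  -0.06]
F nipple frame [np.float64(-0.9650400208810008), np.float64(1.3286289096292128), np.float64(-0.8794355863145331)] torque [0.24468228 0.38953522 0.04895873]
```

Emit:
carry_out:
  steps:
    - [0.014, -0.002, -0.03, 0, 0, 0, 0]
    - [0, 0, 0, 0, 0, 0, 0]

```text
time: 19.15
tcp_pos: [0.4503, 0.1886, 0.207]
eef_rot: [0.012, 0.974, -0.062, 0.217]
wrist_force: [-2.2, -0.2, 3.2]
gripper_width: 0.026
gripper_force: 60.0
```

Emit:
carry_out:
  steps:
    - [0.014, -0.002, -0.03, 0, 0, 0, 0]
    - [0, 0, 0, 0, 0, 0, 0]

```text
time: 19.4
tcp_pos: [0.4511, 0.1885, 0.2053]
eef_rot: [0.012, 0.974, -0.062, 0.217]
wrist_force: [-5.0, 1.2, 6.1]
gripper_width: 0.0261
gripper_force: 60.0
```

Run:
```python
from tgt import *
o,m=rep();F=o['wrist_force'];print('F nipple frame',[F@xn,F@yb,F@n],'torque',o['torque'])
```

```text
t 19.4 tcp [0.4511 0.1885 0.2053] z [ 0.421 -0.05  -0.905] y [-0.126 -0.992 -0.003] F [-5.   1.2  6.1] w 0.0261 gf 60.0 q [ 0.26  0.11  2.07 -0.29  0.57  2.17]
mouth [0.519  0.1804 0.0596] in nipple x,y,z mm [-0.2 -0.2  1.8] tilt err deg 0.18 rotvec need deg [-0.11  0.13 -0.06]
F nipple frame [np.float64(-2.0390054869804346), np.float64(0.5478413384659225), np.float64(7.728280676482695)] torque [0.15389327 0.72928616 0.04225513]
```

Emit:
carry_out:
  steps:
    - [0.014, -0.002, -0.03, 0, 0, 0, 0]
    - [0, 0, 0, 0, 0, 0, 0]

```text
time: 19.65
tcp_pos: [0.4524, 0.1885, 0.2048]
eef_rot: [0.012, 0.974, -0.062, 0.218]
wrist_force: [-9.2, -0.8, 15.0]
gripper_width: 0.026
gripper_force: 60.0
```

Emit:
carry_out:
  steps:
    - [0.014, -0.002, -0.03, 0, 0, 0, 0]
    - [0, 0, 0, 0, 0, 0, 0]

```text
time: 19.9
tcp_pos: [0.4543, 0.1885, 0.2054]
eef_rot: [0.012, 0.973, -0.062, 0.22]
wrist_force: [-17.9, -2.1, 31.1]
gripper_width: 0.026
gripper_force: 60.0
```

Run:
```python
from tgt import *
o,m=rep();F=o['wrist_force'];print('F nipple frame',[F@xn,F@yb,F@n],'torque',o['torque'])
```

```text
t 19.9 tcp [0.4543 0.1885 0.2054] z [ 0.428 -0.05  -0.903] y [-0.125 -0.992 -0.004] F [-17.9  -2.1  31.1] w 0.026 gf 60.0 q [ 0.26  0.11  2.07 -0.3   0.57  2.18]
mouth [0.5231 0.1805 0.0601] in nipple x,y,z mm [3.7 0.3 0.6] tilt err deg 0.54 rotvec need deg [-0.13  0.52 -0.09]
F nipple frame [np.float64(-2.6991708218607715), np.float64(-4.271218056359152), np.float64(35.528112650352)] torque [-0.78146901  0.72236757 -0.42433091]
```

Emit:
carry_out:
  steps:
    - [-0.012, 0.002, 0.026, 0, 0, 0, 0]
    - [0, 0, 0, 0, 0, 0, 0]
    - [0, 0, 0, 0, 0, 0, 0]

```text
time: 20.27
tcp_pos: [0.4534, 0.1885, 0.2053]
eef_rot: [0.012, 0.974, -0.062, 0.219]
wrist_force: [-7.1, -1.7, 16.4]
gripper_width: 0.0259
gripper_force: 60.0
```

Run:
```python
from tgt import *
o,m=rep();F=o['wrist_force'];print('F nipple frame',[F@xn,F@yb,F@n],'torque',o['torque'])
p=cams.camera_params("wrist");i=cams.camera("wrist");s=cams.camera("scene")
c=proj(p,m).astype(int);print(c);k=i[max(0,c[1]-90):c[1]+60,c[0]-100:c[0]+100]
cv2.imwrite("pics/w6.png",np.hstack([cv2.resize(k,(400,300),interpolation=2),cv2.resize(s[195:285,300:420],(400,300),interpolation=2)]))
```

```text
t 20.27 tcp [0.4534 0.1885 0.2053] z [ 0.426 -0.05  -0.904] y [-0.125 -0.992 -0.004] F [-7.1 -1.7 16.4] w 0.0259 gf 60.0 q [ 0.26  0.11  2.07 -0.3   0.57  2.17]
mouth [0.5219 0.1804 0.0599] in nipple x,y,z mm [2.5 0.1 0.9] tilt err deg 0.42 rotvec need deg [-0.13  0.39 -0.08]
F nipple frame [np.float64(0.7093615685790359), np.float64(-2.615859990656711), np.float64(17.774862912659852)] torque [-0.41519969  0.27017256 -0.18589915]
[279 218]
```

View pics/w6.png

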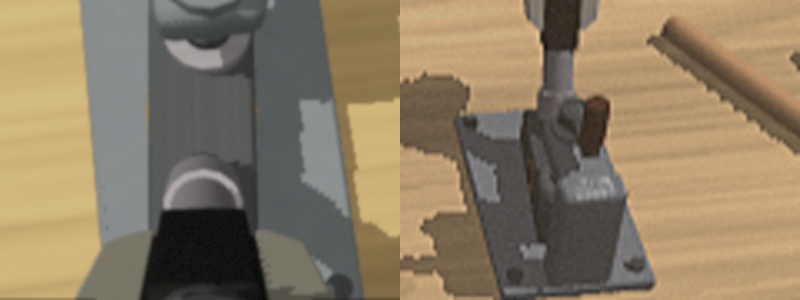

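The bell sits on the boss. The force profile fits: about 1.8 N/mm on the plunger, then a rigid stop at reading z≈0.8 mm. I'll make a small re-centring nudge, then check and hand in.

Emit:
carry_out:
  steps:
    - [-0.02, 0.002, -0.01, 0, 0, 0, 0]
    - [0, 0, 0, 0, 0, 0, 0]
    - [0, 0, 0, 0, 0, 0, 0]

```text
time: 20.75
tcp_pos: [0.4524, 0.1886, 0.2048]
eef_rot: [0.012, 0.974, -0.062, 0.219]
wrist_force: [-7.2, -1.5, 16.0]
gripper_width: 0.0259
gripper_force: 60.0
```

Run:
```python
from tgt import *
o,m=rep();F=o['wrist_force'];print('F nipple frame',[F@xn,F@yb,F@n],'torque',o['torque'])
```

```text
t 20.75 tcp [0.4524 0.1886 0.2048] z [ 0.426 -0.05  -0.903] y [-0.125 -0.992 -0.004] F [-7.2 -1.5 16. ] w 0.0259 gf 60.0 q [ 0.26  0.11  2.07 -0.3   0.57  2.18]
mouth [0.5209 0.1805 0.0594] in nipple x,y,z mm [1.4 0.1 0.8] tilt err deg 0.44 rotvec need deg [-0.13  0.41 -0.08]
F nipple frame [np.float64(0.43068179322189754), np.float64(-2.381000665155774), np.float64(17.428103382340147)] torque [-0.47611096  0.25287999 -0.21576138]
```

Axial push is about 20 N, above the spring's 13 N, the gun is square and centred, and the arm is steady.

```bash
python3 -c "
from h import *
print(robot.hand_in())"
```

```text
the job is handed in; nothing more can be done
None
```

I handed in the job at 20.8 s, with no verdict returned: the clamp was turned to its stop, and by the force profile the coupler had snapped onto the nipple; the gripper was still holding the gun home at about 20 N, square and about 1.4 mm off centre.

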